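# Load the cover-tape unwinder and hold its ratcheted tension arm back

## Robot

A 6-joint arm with a two-finger parallel gripper is mounted at the origin on a cart in front of the work surface, level with it; the furniture and walls round the work are solid. World frame = base frame: x ahead of the robot, y to its left, z up, the work surface at z = 0. Lengths are in m, angles in degrees, forces in N, time in s.
With the tool pointing down it reaches from about 0.325 to 0.85 m from the base axis. Payload 15.5 kg.
Tool frame: the origin (TCP) lies at the very end of the fingers, on their centre line; the grasp point (between the pads) lies arm.grip_depth behind it (arm.grip_depth is the distance from the TCP to the grasp point, in m); z points along the fingers, y is the line along which they close (so a half turn about z gives the same grasp; the last joint's range is limited). The gripper opens to 91 mm and grips with 3 to 60 N. Pads are 32 mm wide; open, the fingers measure 118 mm over their backs; the gripper's body (76 mm by 178 mm) begins 60 mm behind the grasp point.
Start: joints at [-76.92, 28.281, 77.091, -0, 74.628, -5.472], TCP at [0.199, -0.593, 0.214] pointing down, gripper open.
Joint ranges: [-166.48, 166.48], [-47.26, 123.95], [12.59, 153.08], [-70.14, 250.14], [6.76, 159.57], [-176.63, 176.63]. Speed limits (degrees/s): [108.29, 108.29, 147.25, 172.46, 172.46, 172.46].

## Interface

Orientations are given as a 3x3 rotation matrix whose columns are the frame's x, y, z axes.
In Python, from rig import arm gives the robot as it stands. Calls block until the motion is done:
- arm.move_to(position, orientation): joint-space move of the TCP to a pose.
- arm.move_l(position, orientation=None, feed=0.15): straight line of the TCP; orientation=None keeps the orientation; feed is the mean speed in m/s.
- arm.move_joints(angles): joint-space move.
- arm.grip(opening): finger opening in m; the grip force is fixed at half the most; returns when the fingers have stopped.
- arm.sleep(seconds).
- arm.solve_ik(position, orientation): joint angles nearest the present ones, or None.
- arm.snapshot(name): name is "scene" or "top" or "wrist"; returns the picture (480x640x3 uint8, red, green, blue); there is no depth.
- arm.get_calibration(name): a dict with "intrinsics" (3x3 intrinsics, pixels), "cam_to_world" (4x4, takes a point from camera to world coordinates). Camera axes: x right, y down, z forward; pixel columns grow to the right and rows downward; lengths in m; the calibration is good to about 2 mm. A picture is of the moment at which its call begins: read the wrist's pose just before it. get_calibration takes no time and is no camera call; for the wrist camera it gives the pose at the moment of the call.
A pose or a line that the arm cannot do raises arm.Unreachable and nothing moves.
- arm.sign_off(): hands the job in; it is judged then, once.
Readings, each from a call of its own:
- arm.current_t(): time.
- arm.current_joint_positions(): joint angles.
- arm.current_dq(): joint speeds.
- arm.current_tau(): joint torques, N m.
- arm.current_ee_pos(): TCP position.
- arm.current_tool_rot(): TCP orientation.
- arm.current_force(): force on the tool from outside, world axes, zero at the start.
- arm.current_torque(): the same for the moment, N m.
- arm.current_width(): finger opening in m.
- arm.current_grasp_force(): force on a finger pad.
Only numpy, scipy, OpenCV 4.12 (cv2) and the standard library are available. Lean on these libraries where they do the work, as an engineer would, in place of code of your own. Each camera call takes 0.05 s, during which the arm holds its last target. There are 200 camera calls.

## Task

Put the wide roll of cover tape (the thicker of the two tape rolls lying at the front of the left-hand bench) over the three pins of the tape unwinder's hub, lying flat on its turntable, and let go of it. Then push the sprung tension arm back, away from you, past the last click of its ratchet, and finish the program while still holding it there against its spring, with the load on your fingers and off the pawl, so that I can thread the tape and lift the pawl. Leave the other roll, the steel block, the tweezers and the loupe where they are.

Things in the scene. Friction and masses are not known exactly. Their poses are not given: they have to be found in the camera images.
- wide_roll: Roll of cover tape, cream with a cardboard core, lying flat: a ring of 100 mm outside diameter, 75 mm core (12.5 mm wall) and 24 mm height, 0.08 to 0.17 kg. Origin at the centre of its underside. Round, so its yaw does not matter; taken across the wall from above, one finger inside the core. It is told from the other roll by its height.
- unwinder: Fixed bench unit: grey base plate 170 mm (its x) by 340 mm (its y), top face 12 mm above its origin, the centre of its underside. x points away from the robot within 0.2 rad, y left. Roll hub at its left (x +10, y +105 mm), arm pivot at its right front (x -45, y -110). Two guide posts 32 mm above the plate at the back (x +73, y +20 and -30). Nothing on it is over 60 mm above the plate.
- hub_seat (a point): Centre of the turntable's top face, 18 mm above the bench, on which the roll lies. Disc 90 mm wide that turns stiffly about its upright axis. Three upright pins, 8 mm thick, 20 mm high, tapered tops, 120 degrees apart, centres 30.5 mm from the axis: 3 mm clear of the roll's core all round. Only a 7 mm screw head stands between them; a finger inside the core goes down between two pins.
- hub_pin (a point): Top of one of the three pins, 20 mm above the turntable; the others are 120 degrees to either side of it round hub_seat.
- tension_arm: Flat aluminium bar 11 mm wide, 135 mm long, swinging level about an upright pivot at its right end, with dark toothed ratchet disc (84 mm wide) and coil spring at the pivot, white idler roller (25 mm wide) 82 mm along the bar and an upturned push tab at the outer end. Origin on the pivot axis at plate top; x along the bar, z up. At rest it points left, to the hub.
- swing_pivot (a point): Point on the arm's pivot axis, 42 mm above the bench; axes as those of the arm.
- push_tab (a point): Centre of the pushed (front) face of the tab, 120 mm from the pivot along the bar, 51 mm above the bench; axes as the arm's. Tab 4 mm thick, 20 wide along the bar, 34 to 68 mm above the bench; the face looks along +y and is pushed along -y: clockwise from above, away from the robot, then also to the right. Push with closed fingertips, following the arc. 26 mm is free below the bar.
- swing_angle (a joint): Swing of the tension arm, rad: 0 at rest, growing as it is pushed back, 1.08 at the rubber end stop. Spring torque 0.28 Nm at 0, plus 0.35 Nm per rad (2.5 N at the tab at rest, 5 N right back, a little more at each tooth). Three teeth click past the pawl at about 0.35, 0.60 and 0.85. Let go after the last, the arm falls back on the pawl at about 0.84 and stays there.
- pawl: The ratchet's pawl, a small bright steel hook 40 mm long beside the ratchet disc at the right, with a thumb tail; origin at its pivot. It is not to be touched.
- pawl_angle (a joint): Turn of the pawl, rad: 0 dropped in; about 0.1 while a tooth lifts it, and it springs back to 0 at the click.
- narrow_roll: The other tape roll, amber, 98 mm diameter, only 12 mm high, lying flat; origin at the centre of its underside. To be left alone. The two rolls may have changed places.
- block: Ground steel block 30 x 50 x 20 mm on the bench. To be left alone.
- eye_loupe: Black eye loupe, 37 mm diameter, 42 mm high, standing at the back left. To be left alone.
- tweezer: Steel tweezers, 122 mm long, 9 mm high, lying between and behind the rolls. To be left alone.

How it is judged:
By the outcome, as a careful person would: the job done as asked, in the order asked, and still so for the second after the job is handed in, while the arm keeps its last pose, push and grip.
It also fails if it takes over 54 s, if anything falls off the work surface, if the arm or the gripper's body presses on something with over 40 N, if the wrist force passes 120 N, or if a joint passes its speed limit or range.

## Working session

There is one attempt and no reset: what is moved stays moved. The work goes in short steps, each a Python script; the robot and the scene stay as the last script left them, time stands still between calls to the robot, and variables do not carry over. Pictures are saved under pics/ and viewed, at most 10 in all, crops included, and the job is handed in when it is done.

```bash
mkdir -p pics; ls
python3 - <<'E'
from rig import arm
import cv2,numpy as np
ims=[]
for n in("scene","top"):
    im=arm.snapshot(n); cv2.imwrite(f"pics/{n}0.png",im[:,:,::-1])
    c=arm.get_calibration(n); print(n,np.round(c["intrinsics"],1).tolist(),np.round(c["cam_to_world"],3).tolist())
print(arm.grip_depth,arm.current_t())
print(np.round(arm.current_tool_rot(),3))
E
```

```text
pics
scene [[465.2, 0.0, 318.9], [0.0, 465.2, 234.6], [0.0, 0.0, 1.0]] [[-0.83, -0.433, 0.351, 0.113], [-0.557, 0.666, -0.497, 0.504], [-0.019, -0.608, -0.794, 0.959], [0.0, 0.0, 0.0, 1.0]]
top [[433.2, 0.0, 317.1], [0.0, 433.2, 242.8], [0.0, 0.0, 1.0]] [[-0.008, -0.989, 0.151, 0.361], [-1.0, 0.006, -0.015, -0.042], [0.014, -0.151, -0.988, 1.175], [0.0, 0.0, 0.0, 1.0]]
0.0188 0.1
[[ 0.948  0.318 -0.   ]
 [ 0.318 -0.948  0.001]
 [ 0.    -0.001 -1.   ]]
```

View pics/top0.png

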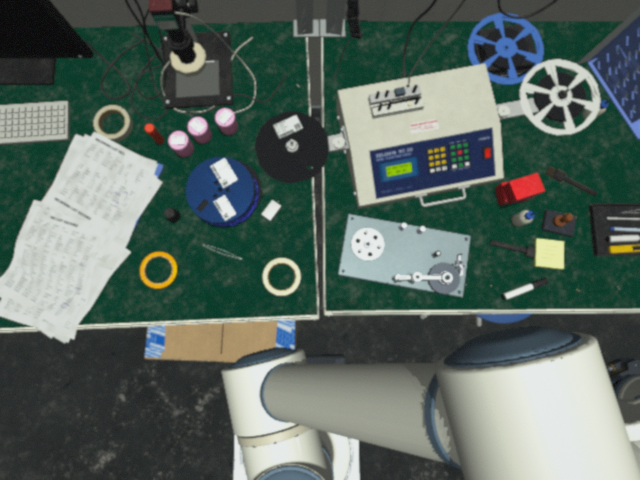

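View pics/scene0.png

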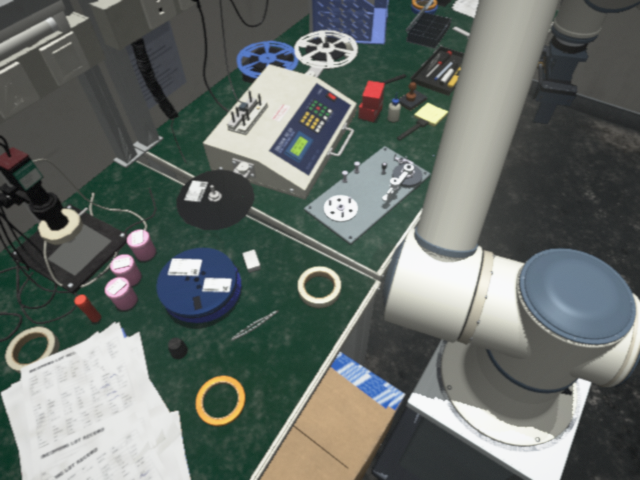

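The thick cream roll is at top px (281,276), the amber one at (158,270), the hub disc at (367,244), the arm pivot at (445,278) and the tab at about (395,277). Next I'll get rough positions and look from the wrist camera.

```bash
cat > h.py <<'E'
import numpy as np,cv2
from rig import arm
def ray(c,uv,z):
    K=np.array(c["intrinsics"]);T=np.array(c["cam_to_world"])
    uv=np.atleast_2d(np.asarray(uv,float))
    d=np.c_[uv,np.ones(len(uv))]@np.linalg.inv(K).T@T[:3,:3].T
    return T[:3,3]+d*((z-T[2,3])/d[:,2])[:,None]
def proj(c,p):
    K=np.array(c["intrinsics"]);T=np.array(c["cam_to_world"])
    q=(np.atleast_2d(p)-T[:3,3])@T[:3,:3]@K.T
    return q[:,:2]/q[:,2:]
def down(a):  # tool z down, tool y along world angle a (rad)
    y=np.array([np.cos(a),np.sin(a),0]);z=np.array([0,0,-1.])
    return np.c_[np.cross(y,z),y,z]
def save(n,im):cv2.imwrite(f"pics/{n}.png",im[:,:,::-1])
def circ(p):  # algebraic circle fit
    A=np.c_[2*p[:,:2],np.ones(len(p))];s=np.linalg.lstsq(A,(p[:,:2]**2).sum(1),rcond=None)[0]
    return s[:2],np.sqrt(s[2]+s[:2]@s[:2])
E
python3 - <<'E'
from h import *
c=arm.get_calibration("top")
print(np.round(ray(c,[(281,276),(158,270)],.02),3),np.round(ray(c,[(367,244),(445,278)],.018),3),np.round(ray(c,(395,277),.051),3))
print(np.round(ray(c,[(347,215),(470,240),(464,296),(339,277)],.012),3))
w=arm.get_calibration("wrist");print(np.round(w["intrinsics"],1).tolist())
T=np.array(w["cam_to_world"]);R=np.array(arm.current_tool_rot())
print("cam in tool",np.round(R.T@(T[:3,3]-arm.current_ee_pos()),4),np.round(R.T@T[:3,:3],3).tolist())
for a in(90,-90,0,180,30,60,120,150):
    print(a,[None if q is None else np.round(q).tolist() for q in (arm.solve_ik(p,down(np.radians(a))) for p in([.47,.05,.2],[.5,-.17,.2]))])
E
```

```text
[[0.448 0.038 0.02 ]
 [0.466 0.365 0.02 ]] [[ 0.533 -0.194  0.018]
 [ 0.44  -0.401  0.018]] [[ 0.441 -0.26   0.051]]
[[ 0.615 -0.142  0.012]
 [ 0.543 -0.477  0.012]
 [ 0.392 -0.451  0.012]
 [ 0.445 -0.117  0.012]]
[[407.7, 0.0, 322.9], [0.0, 407.7, 239.9], [0.0, 0.0, 1.0]]
cam in tool [ 0.0811  0.0003 -0.171 ] [[0.001, -0.958, -0.288], [1.0, 0.001, -0.001], [0.001, -0.288, 0.958]]
90 [[-1.0, 17.0, 99.0, -0.0, 64.0, -91.0], [-25.0, 21.0, 92.0, -0.0, 67.0, -115.0]]
-90 [[-1.0, 17.0, 99.0, -0.0, 64.0, 89.0], [-25.0, 21.0, 92.0, -0.0, 67.0, 65.0]]
0 [[-1.0, 17.0, 99.0, -0.0, 64.0, -1.0], [-25.0, 21.0, 92.0, -0.0, 67.0, -25.0]]
180 [None, [-25.0, 21.0, 92.0, -0.0, 67.0, 155.0]]
30 [[-1.0, 17.0, 99.0, -0.0, 64.0, -31.0], [-25.0, 21.0, 92.0, -0.0, 67.0, -55.0]]
60 [[-1.0, 17.0, 99.0, -0.0, 64.0, -61.0], [-25.0, 21.0, 92.0, -0.0, 67.0, -85.0]]
120 [[-1.0, 17.0, 99.0, -0.0, 64.0, -121.0], [-25.0, 21.0, 92.0, -0.0, 67.0, -145.0]]
150 [[-1.0, 17.0, 99.0, -0.0, 64.0, -151.0], [-25.0, 21.0, 92.0, -0.0, 67.0, -175.0]]
```

Run:
```python
from h import *
import pickle
D={}
for n,p in(("unw",[.46,-.26,.2]),("roll",[.43,.036,.2])):
    arm.move_to(p,down(np.pi/2))
    c=arm.get_calibration("wrist");im=arm.snapshot("wrist");save(n,im);D[n]=(c,im)
pickle.dump(D,open("D.pkl","wb"));print(arm.current_t())
```

```text
3.2417
```

View pics/unw.png

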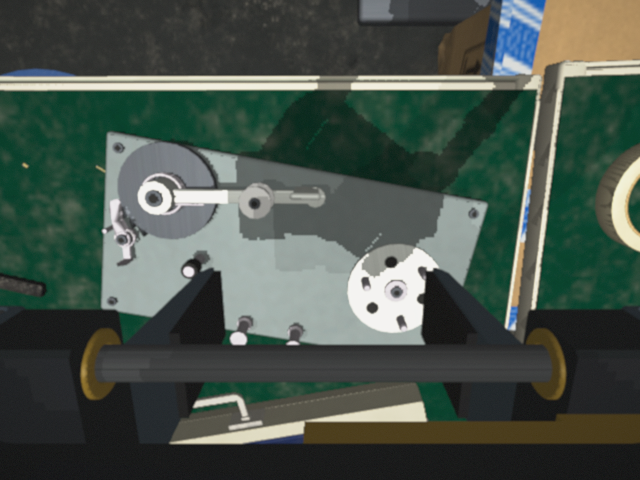

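View pics/roll.png

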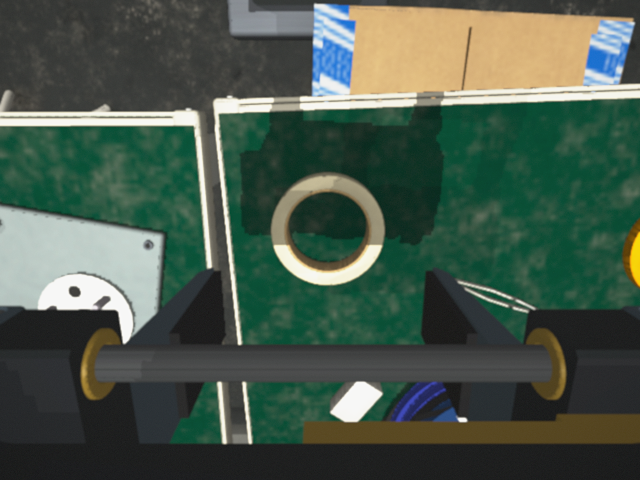

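Unwinder view: hub centre is (396,290), with pins between the dark holes, and the tab end of the arm is at (318,196). Roll view: the ring is centred at (328,229). I'll measure the roll and take a close look at the hub.

```bash
cat >> h.py <<'E'
from scipy.optimize import least_squares
def ringfit(c,im,guess,zt,ro=.05,ri=.0375):
    f=im.astype(float);m=((f[...,0]>f[...,1]*.97)&(f[...,0]>60)).astype(np.uint8)
    cs,h=cv2.findContours(m,cv2.RETR_CCOMP,cv2.CHAIN_APPROX_NONE)
    g=proj(c,[guess[0],guess[1],zt])[0]; T=np.array(c["cam_to_world"]);v=np.array(guess)-T[:2,3];v/=np.linalg.norm(v)
    po=[];pi=[]
    for k,hh in zip(cs,h[0]):
        if len(k)<100:continue
        p=ray(c,k[:,0,:],zt)[:,:2];d=p-guess;r=np.linalg.norm(d,axis=1);s=d@v/r
        if hh[3]<0: po.append(p[(abs(r-ro)<.012)&(s>-.2)])
        else: pi.append(p[(abs(r-ri)<.012)&(s<.2)])
    po=np.vstack(po) if po else np.zeros((0,2));pi=np.vstack(pi) if pi else np.zeros((0,2))
    res=lambda x:np.r_[np.hypot(*(po-x).T)-ro,np.hypot(*(pi-x).T)-ri]
    s=least_squares(res,guess,loss="soft_l1",f_scale=.001);return s.x,len(po),len(pi),np.sqrt(np.mean(res(s.x)**2))
E
python3 - <<'E'
from h import *
import pickle
D=pickle.load(open("D.pkl","rb"));c,im=D["roll"]
g=ray(c,(328,229),.024)[0,:2];x=g
for _ in range(3):
    r=ringfit(c,im,x,.024);x=r[0]
print("roll",g,r)
arm.move_to([.535,-.195,.15],down(np.pi/2))
c=arm.get_calibration("wrist");im=arm.snapshot("wrist");save("hub",im);D["hub"]=(c,im)
pickle.dump(D,open("D.pkl","wb"))
save("hubc",cv2.resize(im[120:320,220:440],None,fx=3,fy=3,interpolation=cv2.INTER_CUBIC))
print(arm.current_t())
E
```

```text
roll [0.44247075 0.03969994] (array([0.44577254, 0.03923631]), 174, 132, np.float64(0.0013967671886706975))
4.3
```

View pics/hubc.png

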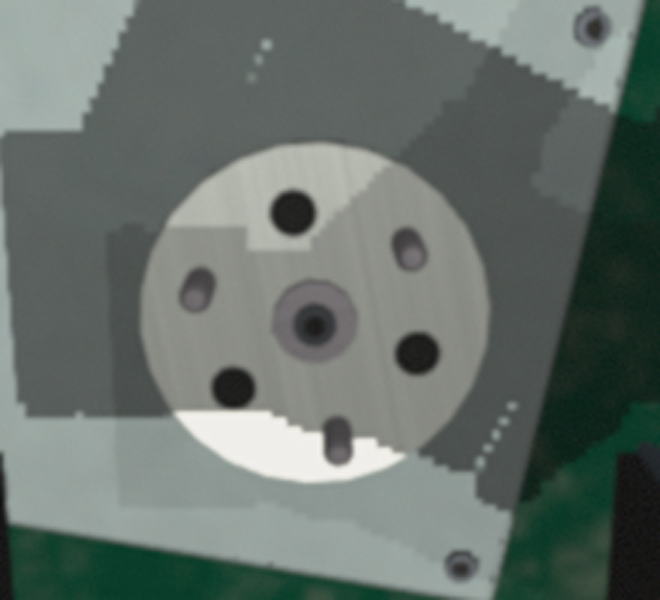

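Crop of the hub: pin tops are at (196,297), (411,257) and (338,453), holes at (293,212), (233,387) and (417,352), and the disc spans about x 140–490, y 142–483.

Run:
```python
from h import *
import pickle
D=pickle.load(open("D.pkl","rb"));c,im=D["hub"]
f=lambda p:np.array(p,float)/3+[220,120]-1/3
P=ray(c,f([(196,297),(411,257),(338,453)]),.038)[:,:2];H=ray(c,f([(293,212),(233,387),(417,352)]),.018)[:,:2]
E=ray(c,f([(140,312),(490,312),(314,142),(314,483),(190,193),(440,193)]),.018)[:,:2]
for q in(P,H,E):print(circ(q))
ctr=circ(P)[0]
print("pin ang",np.degrees(np.arctan2(*(P-ctr).T[::-1])),"hole",np.degrees(np.arctan2(*(H-circ(H)[0]).T[::-1])))
c,im=D["unw"]
K=ray(c,[(108,132),(487,203),(103,312)],.012)[:,:2];print("corners",K)
e=K[1]-K[0];yaw=np.arctan2(e[1],e[0])-np.pi/2;print("yaw",yaw,np.linalg.norm(e))
R=np.array([[np.cos(yaw),-np.sin(yaw)],[np.sin(yaw),np.cos(yaw)]])
hub=(circ(P)[0]+circ(E)[0])/2
piv=hub+R@[-.055,-.215];print("hub",hub,"from corner",K[1]+R@[.095,-.065],"piv",piv, "piv from px",ray(c,(154,197),.045))
print("bar end",ray(c,(318,196),.051),"roller",ray(c,(255,203),.05))
save("armc",cv2.resize(im[150:260,100:360],None,fx=3,fy=3,interpolation=cv2.INTER_CUBIC))
```

```text
(array([ 0.53165213, -0.19280741]), np.float64(0.030043610668809548))
(array([ 0.53204427, -0.19287534]), np.float64(0.027986923368400734))
(array([ 0.53225849, -0.19268761]), np.float64(0.04489608910974685))
pin ang [-109.58703856  131.22584716   11.08678812] hole [-168.95890062  -48.91883126   71.52109646]
corners [[ 0.38930259 -0.44343515]
 [ 0.45085248 -0.11358762]
 [ 0.55803362 -0.47362333]]
yaw -0.18447936776211638 0.33554102463351243
hub [ 0.53195531 -0.19274751] from corner [ 0.53231725 -0.194911  ] piv [ 0.43845008 -0.39401045] piv from px [[ 0.43918868 -0.39706926  0.045     ]]
bar end [[ 0.43732415 -0.26434193  0.051     ]] roller [[ 0.44314761 -0.31477121  0.05      ]]
```

View pics/armc.png

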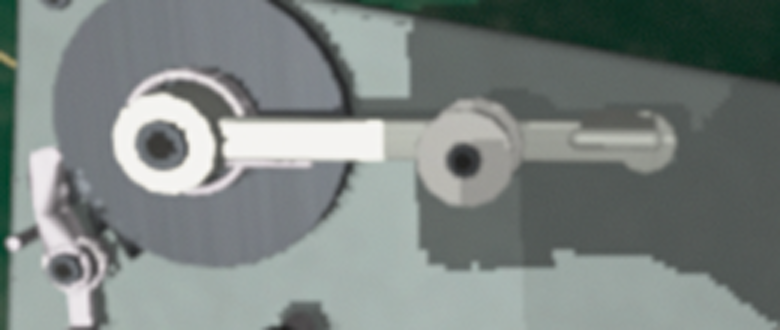

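Hub centre (0.532, −0.193), pins at 11°, 131° and −109°, and the finger gap I want at 71°. The crop shows the tab at (625,138), with the arm pointing left from the pivot at (160,145). Picking the roll now.

Run:
```python
from h import *
import pickle
a=np.radians(71);u=np.array([np.cos(a),np.sin(a)]);R=down(a)
roll=np.array([.4456,.0392]);g=roll+.04375*u
arm.grip(.05)
arm.move_to([*g,.08],R);arm.move_l([*g,.0035],feed=.08)
print(arm.current_force())
w=arm.grip(0.0);print("w",arm.current_width(),arm.current_grasp_force())
arm.move_l([*g,.10],feed=.15)
c=arm.get_calibration("wrist");im=arm.snapshot("wrist");save("held",im)
p=np.array(arm.current_ee_pos());pickle.dump((c,im,p),open("held.pkl","wb"))
print(arm.current_width(),arm.current_force(),p,arm.current_t())
x=roll
for _ in range(3):
    r=ringfit(c,im,x,p[2]-.0035+.024);x=r[0];print(r)
d=x-p[:2];print("radial",d@u,"tang",d@[-u[1],u[0]])
```

```text
[-0.09784782 -0.76134299 -0.50735263]
w 0.015046922999221326 27.451538289897144
0.014987843212234475 [-0.8206888   0.31171708 -1.6005811 ] [0.45927146 0.08051393 0.09919214] 8.7917
(array([0.44611853, 0.03857811]), 695, 0, np.float64(0.006034238928592978))
(array([0.44651857, 0.03814192]), 707, 0, np.float64(0.006078884125577212))
(array([0.44678522, 0.03785171]), 714, 0, np.float64(0.006103276714917262))
radial -0.04440304214779434 tang -0.002083481749678468
```

View pics/held.png

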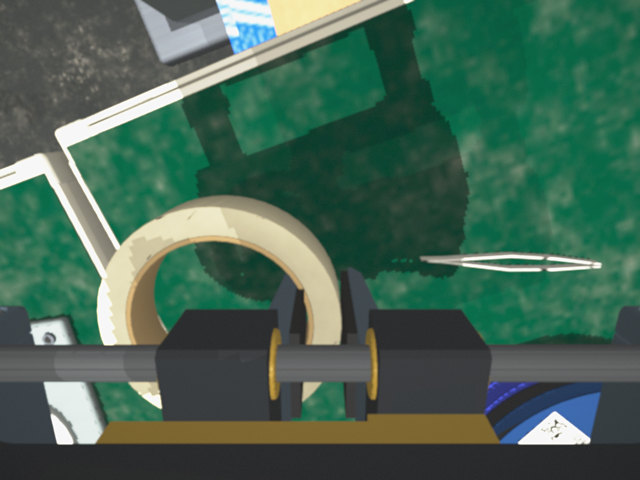

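Run:
```python
from h import *
import pickle
c,im,p=pickle.load(open("held.pkl","rb"))
a=np.radians(71);u=np.array([np.cos(a),np.sin(a)]);t=np.array([-u[1],u[0]])
f=im.astype(float)
e=cv2.Canny(im,40,120);vu=np.argwhere(e)[:,::-1].astype(float);vu=vu[(vu[:,1]<300)&(vu[:,0]<330)]
m=((f[...,0]>f[...,1]*.97)&(f[...,0]>60)).astype(np.uint8)
ed=np.argwhere(m-cv2.erode(m,np.ones((3,3))))[:,::-1].astype(float)
zt=p[2]+.0205
x=p[:2]-.0425*u
# inner near arc, green->cream edge
q=ed[(ed[:,1]<300)&(ed[:,0]>135)&(ed[:,0]<300)];Q=ray(c,q,zt)[:,:2]
vu=vu[(vu[:,0]<240)];V=ray(c,vu,zt)[:,:2]
for it in range(4):
    ri=np.hypot(*(Q-x).T);I=Q[abs(ri-.0375)<(.006,.004,.003,.003)[it]]
    ro=np.hypot(*(V-x).T);O=V[(abs(ro-.05)<(.006,.004,.003,.002)[it])&((V-x)@u<-.01)]
    for nm,A,rr in(("in",I,.0375),("out",O,.05)):
        s=least_squares(lambda y:np.hypot(*(A-y).T)-rr,x,loss="soft_l1",f_scale=.0007).x;d=s-p[:2]
        print(nm,len(A),"rad",d@u,"tan",d@t,"rms",np.std(np.hypot(*(A-s).T)-rr))
        if nm=="in":xn=s
    x=xn
o=im.copy()
th=np.linspace(0,6.28,200)
for rr,col in((.0375,(255,0,0)),(.05,(0,0,255))):
    pts=proj(c,np.c_[x[0]+rr*np.cos(th),x[1]+rr*np.sin(th),zt+0*th]);cv2.polylines(o,[np.round(pts).astype(int)],True,col,1)
save("ov",cv2.resize(o[180:420,60:380],None,fx=2,fy=2))
```

```text
in 235 rad -0.04257010106160738 tan -0.0019055537783071862 rms 0.0010780056555982716
out 398 rad -0.04270801816311934 tan -0.000325492506539991 rms 0.0026981235268761106
in 229 rad -0.04268288658490819 tan -0.0018584479254471031 rms 0.0008712222837091861
out 316 rad -0.04196163756798275 tan 8.957381466988866e-07 rms 0.00171257327549475
in 222 rad -0.04280102615864124 tan -0.0018061966150433272 rms 0.0006528384706382861
out 268 rad -0.042270429392797466 tan -0.0002829161668406896 rms 0.00126714319009833
in 220 rad -0.04283258236888886 tan -0.0017917423169578207 rms 0.0005983665053069095
out 217 rad -0.042450613759205946 tan -0.0004765704324129043 rms 0.000809707704954837
```

View pics/ov.png

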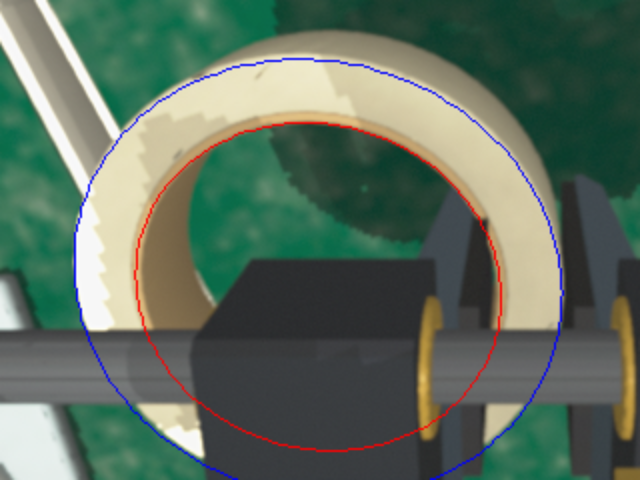

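The overlay fits the held ring: inner arc at (300,122), outer at (75,260), radial offset −42.6 mm, tangential about −1.4 mm. Now placing it on the hub.

Run:
```python
from h import *
a=np.radians(71);u=np.array([np.cos(a),np.sin(a)]);t=np.array([-u[1],u[0]])
g=np.array([.5319,-.1927])+.0426*u+.0014*t
R=down(a)
arm.move_l([*g,.10],R,feed=.2);arm.sleep(.3)
p=np.array(arm.current_ee_pos());print("xy err",p[:2]-g)
g2=g+(g-p[:2]);f0=np.array(arm.current_force());print(f0)
arm.move_l([*g2,.050],feed=.1)
for z in np.arange(.044,.0195,-.003):
    arm.move_l([*g2,z],feed=.03);f=np.array(arm.current_force())-f0;p=np.array(arm.current_ee_pos())
    print(round(z,4),np.round(p[2],4),np.round((p[:2]-g)*1e3,1),np.round(f,1))
    if f[2]>6:break
print(arm.current_t())
c=arm.get_calibration("wrist");im=arm.snapshot("wrist");save("seat",im)
```

```text
xy err [-4.69588299e-05  3.96170734e-04]
[-0.27044081  0.03609294 -2.21058281]
0.044 0.044 [ 0.  -0.4] [ 0.3 -1.   1.8]
0.041 0.0409 [-0.  -0.4] [ 0.3 -0.2  2.1]
0.038 0.0378 [-0.1 -0.4] [0.3 0.3 2.7]
0.035 0.0348 [-0.  -0.3] [ 0.2 -0.7  1.6]
0.032 0.0318 [-0.1 -0.3] [-0.5 -0.2  1.5]
0.029 0.0288 [-0.1 -0.3] [-0.4  0.8  0.5]
0.026 0.0258 [-0.1 -0.4] [ 0.4 -0.1  1.4]
0.023 0.0228 [-0.1 -0.4] [ 1.3 -0.4  1.7]
0.02 0.0209 [ 0.7 -0.5] [-1.5  2.  20.6]
13.475
```

Run:
```python
from h import *
a=np.radians(71);u=np.array([np.cos(a),np.sin(a)])
p=np.array(arm.current_ee_pos())
arm.move_l([p[0],p[1],.0215],feed=.03)
arm.grip(.030);print(arm.current_width(),arm.current_force())
p=np.array(arm.current_ee_pos())
arm.move_l([p[0],p[1],.12],feed=.15)
q=p[:2]-.0426*u
arm.move_l([q[0]-.02,q[1],.16],down(np.pi/2),feed=.15);arm.sleep(.2)
c=arm.get_calibration("wrist");im=arm.snapshot("wrist");save("placed",im)
x=np.array([.532,-.193])
for _ in range(3):
    r=ringfit(c,im,x,.042);x=r[0]
print(r,arm.current_t())
```

```text
0.030247215408083984 [-0.18856772 -0.85640076 -0.46988168]
(array([ 0.53062278, -0.19261757]), 208, 0, np.float64(0.00385190367381214)) 15.8667
```

View pics/placed.png

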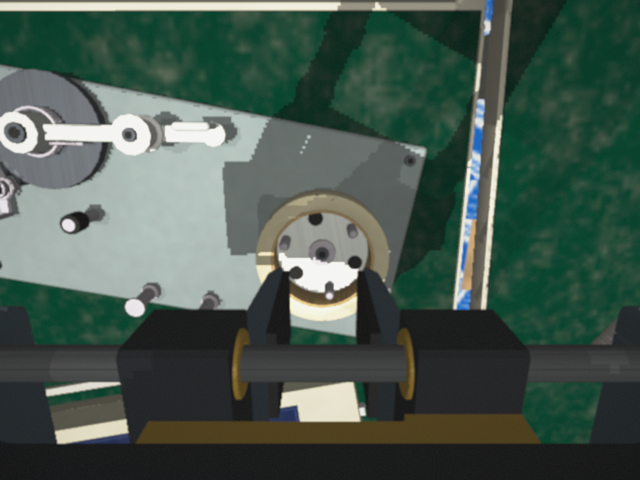

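The roll lies flat round all three pins (ring centred at about (322,255)). Next is the tab geometry, the reachability of the push arc, and clearance to the machine behind.

```bash
cat > tri.py <<'E'
from h import *
def tri(c1,p1,c2,p2):
    A=[];b=[]
    for c,p in((c1,p1),(c2,p2)):
        o=np.array(c["cam_to_world"])[:3,3];d=ray(c,p,0)[0]-o;d/=np.linalg.norm(d);M=np.eye(3)-np.outer(d,d);A.append(M);b.append(M@o)
    return np.linalg.lstsq(np.vstack(A),np.hstack(b),rcond=None)[0]
E
python3 - <<'E'
from tri import *
import pickle
D=pickle.load(open("D.pkl","rb"));cu=D["unw"][0];ct=arm.get_calibration("top")
print("handle",tri(cu,(242,400),ct,(421,203)),"corner",tri(cu,(419,387),ct,(362,205)))
k=lambda p:np.array(p)/3+[100,150]-1/3
e=ray(cu,k([(572,140),(655,140)]),.068);print("tab top edge",e)
ch=arm.get_calibration("wrist");print("placed view tab top",ray(ch,[(165,128),(207,127)],.068))
piv=np.array([.4386,-.3952]);m=e[:,:2].mean(0);d=m-piv;print("r",np.hypot(*d),"ang",np.degrees(np.arctan2(d[1],d[0])))
rl=ray(cu,k((463,160)),.06)[0,:2]-piv;print("roller",np.hypot(*rl),np.degrees(np.arctan2(rl[1],rl[0])))
q=arm.current_joint_positions()
b0=np.pi/2
for th in(0,.3,.6,.97):
    b=b0-th;bd=np.array([np.cos(b),np.sin(b)]);n=np.array([-bd[1],bd[0]])
    P=piv+.12*bd+.018*n
    s=arm.solve_ik([*P,.05],down(b));print(th,P,None if s is None else np.round(s,0))
E
```

```text
handle [ 0.64231999 -0.34043391  0.0334312 ] corner [ 0.63137972 -0.1740513   0.03670207]
tab top edge [[ 0.43445775 -0.28493784  0.068     ]
 [ 0.43446579 -0.26414414  0.068     ]]
placed view tab top [[ 0.43555251 -0.29026422  0.068     ]
 [ 0.43492754 -0.26415011  0.068     ]]
r 0.12072995400471394 ang 91.96429712829793
roller 0.08138073463294306 88.21053149523708
0 [ 0.4206 -0.2752] [ -40.   32.  104.   -0.   44. -130.]
0.3 [ 0.45686637 -0.27524026] [ -37.   34.  100.   -0.   47. -110.]
0.6 [ 0.49150106 -0.28599616] [-36.  36.  95.  -0.  50. -92.]
0.97 [ 0.52741089 -0.31251611] [-36.  38.  88.  -0.  54. -71.]
```

Run:
```python
from h import *
import json
piv=np.array([.4386,-.3952]);z=.048
arm.grip(0.0)
arm.move_to([.385,piv[1]+.12,.13],down(np.pi/2));arm.move_l([.385,piv[1]+.12,z],feed=.12);arm.sleep(.2)
f0=np.array(arm.current_force());x=.398
while x<.43:
    arm.move_l([x,piv[1]+.12,z],feed=.05);f=np.array(arm.current_force())-f0
    if f[0]<-1.3:break
    x+=.0015
p=np.array(arm.current_ee_pos());print("contact",x,p,f,arm.current_t())
off=piv[0]-p[0];print("offset",off)
json.dump([off,f0.tolist()],open("off.json","w"))
for th in np.arange(.05,.501,.05):
    b=np.pi/2-th;bd=np.array([np.cos(b),np.sin(b)]);n=np.array([-bd[1],bd[0]])
    arm.move_l([*(piv+.12*bd+off*n),z],down(b),feed=.05)
    f=np.array(arm.current_force())-f0;print(round(th,2),"push",round(f[:2]@n,2),"radial",round(f[:2]@bd,2),"z",round(f[2],2))
print(arm.current_t())
im=arm.snapshot("top");save("push1",cv2.resize(im[190:310,320:500],None,fx=4,fy=4,interpolation=cv2.INTER_CUBIC))
```

```text
contact 0.41600000000000004 [ 0.41579277 -0.27507194  0.0479578 ] [-1.61218133 -0.68440909  2.03344133] 21.575
offset 0.022807232310892822
0.05 push 2.04 radial -0.34 z 2.2
0.1 push 2.19 radial -0.84 z 1.53
0.15 push 1.83 radial -0.32 z 1.01
0.2 push 2.78 radial 0.48 z 1.61
0.25 push 2.92 radial 0.99 z 1.42
0.3 push 2.78 radial 1.37 z 1.72
0.35 push 3.68 radial 1.29 z 1.36
0.4 push 3.15 radial 0.83 z 0.63
0.45 push 3.99 radial 0.61 z 2.35
0.5 push 4.59 radial 1.68 z 1.2
24.3167
```

Run:
```python
from h import *
import json
piv=np.array([.4386,-.3952]);z=.048;off,f0=json.load(open("off.json"));f0=np.array(f0)
for th in [.54,.58,.62,.66,.7,.74,.78,.82,.86,.9,.94,.97]:
    b=np.pi/2-th;bd=np.array([np.cos(b),np.sin(b)]);n=np.array([-bd[1],bd[0]])
    arm.move_l([*(piv+.12*bd+off*n),z],down(b),feed=.05)
    f=np.array(arm.current_force())-f0;print(round(th,2),"push",round(f[:2]@n,2),"radial",round(f[:2]@bd,2),"z",round(f[2],2))
    if np.linalg.norm(f)>14:break
arm.sleep(.3);print(arm.current_t(),arm.current_ee_pos(),np.array(arm.current_force())-f0)
im=arm.snapshot("wrist");save("fin",im);c=arm.get_calibration("wrist")
im=arm.snapshot("top");save("fint",im)
```

```text
0.54 push 3.88 radial 0.22 z 1.45
0.58 push 3.39 radial 0.74 z 0.9
0.62 push 4.3 radial 0.53 z 1.34
0.66 push 4.11 radial -0.32 z 2.18
0.7 push 4.72 radial 0.94 z 1.52
0.74 push 4.34 radial -0.14 z 1.39
0.78 push 5.73 radial -1.16 z 1.38
0.82 push 4.49 radial -0.77 z 2.14
0.86 push 4.54 radial -1.15 z 2.47
0.9 push 5.9 radial -1.01 z 2.37
0.94 push 5.4 radial -0.49 z 2.83
0.97 push 5.68 radial -0.24 z 2.37
27.6667 [ 0.52419221 -0.30811055  0.04794212] [-4.46369306  3.98605719  2.59091399]
```

View pics/fin.png

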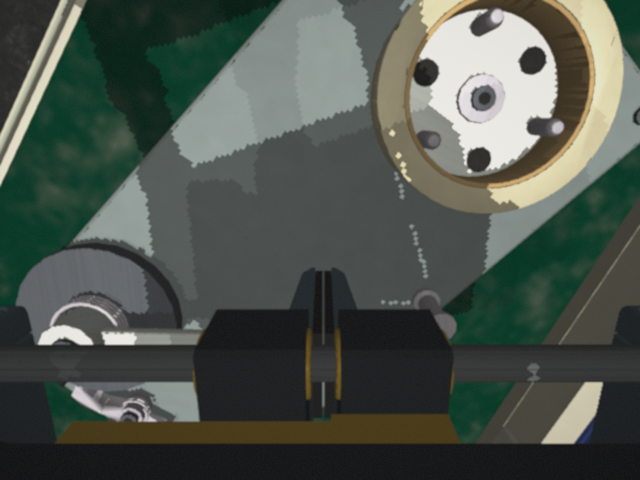

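The wrist view shows the roll seated on its pins, with the bar at (105–195, ~333) nearly parallel to the tool's closing line. I'll check the swing angle from the bar's edge.

Run:
```python
from h import *
import pickle
D=pickle.load(open("D.pkl","rb"))
def ang(c,im,cols,rows):
    g=cv2.GaussianBlur(cv2.cvtColor(im,cv2.COLOR_RGB2GRAY),(3,3),0).astype(float)
    out=[]
    for u in range(*cols):
        d=np.diff(g[rows[0]:rows[1],u]);i=np.argmax(d);
        s=0
        if 0<i<len(d)-1:
            den=d[i-1]-2*d[i]+d[i+1];s=.5*(d[i-1]-d[i+1])/den if den else 0
        out.append((u,rows[0]+i+.5+s))
    P=np.array(out);l=cv2.fitLine(P.astype(np.float32),cv2.DIST_HUBER,0,.01,.01).ravel()
    uv=np.array([[cols[0],l[3]+(cols[0]-l[2])*l[1]/l[0]],[cols[1],l[3]+(cols[1]-l[2])*l[1]/l[0]]])
    w=ray(c,uv,.042);d=(w[1]-w[0])[:2];return np.round(uv,1).tolist(),np.arctan2(d[1],d[0])
r=ang(*D["unw"],(180,225),(180,196))
im=cv2.imread("pics/fin.png")[:,:,::-1].copy();c=arm.get_calibration("wrist")
f=ang(c,im,(110,190),(322,342));print(r,f,"swing",r[1]-f[1])
p=np.array([.4386,-.3952,.042])
print("pivot px predicted (fin)",proj(c,p),arm.current_t())
```

```text
([[180.0, 189.7], [225.0, 189.7]], np.float64(1.5710761045329804)) ([[110.0, 331.8], [190.0, 333.5]], np.float64(0.5825514275940973)) swing 0.9885246769388831
pivot px predicted (fin) [[ 78.07788928 340.26360187]] 27.7667
```

Measured swing is 0.99 rad, past the last click at 0.85 and short of the 1.08 stop, with a steady push of about 6 N. Handing in.

```bash
python3 -c "
from rig import arm
print(arm.sign_off())"
```

```text
the job is handed in; nothing more can be done
None
```

The wide roll lies flat over the hub's three pins and has been let go. The tension arm is held at about 0.99 rad, past the last click, with about 6 N on the fingertips, and the job is handed in.

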